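Level the scale shelf with a spirit level and its push-to-turn foot

ROBOT

A 6-joint arm with a two-finger parallel gripper is mounted at the origin on a cart in front of the work surface, level with it; the furniture and walls round the work are solid. World frame = base frame: x ahead of the robot, y to its left, z up, the work surface at z = 0. Lengths are in mm, angles in rad, forces in N, time in s.
With the tool pointing down it reaches from about 300 to 775 mm from the base axis. Payload 14.6 kg.
Tool frame: the origin (TCP) lies on the centre line of the jaws, within the pads' length; the fingertips stand 19 mm ahead of it and the grasp point (between the pads) is the TCP (bot.tip_reach is the distance from the TCP to the fingertips, in mm); y points along the fingers, x is the direction in which the jaws open and shut, and the axes are right-handed (so a half turn about y gives the same grasp; the last joint's range is limited). The gripper opens to 85 mm and grips with 20 to 120 N. Pads are 22 mm wide; open, the fingers measure 114 mm over their backs; the gripper's body (76 mm by 85 mm) begins 54 mm behind the grasp point. The pads swing forward as they close: fully open they stand 13 mm farther back than shut.
Start: joints at [-1.273, 0.3, 1.521, -0, 1.321, -0.067], TCP at [196.212, -513.8, 250.281] pointing down, gripper open.
Joint ranges: [-3.03, 3.03], [-0.79, 2.21], [0.23, 2.52], [-1.04, 4.18], [0, 3.07], [-2.55, 2.55]. Speed limits (rad/s): [2.22, 2.22, 2.57, 3.14, 3.14, 3.14].

INTERFACE

Orientations are given as a unit quaternion [w, x, y, z].
In Python, from rig import bot gives the robot as it stands. Calls block until the motion is done:
- bot.move_to(position, orientation): joint-space move of the TCP to a pose.
- bot.servo_line(position, attitude=None, speed=150, until_force=None): straight line of the TCP; attitude=None keeps the orientation; speed is the mean speed in mm/s. With until_force (N) it stops when the force on the tool has changed by that much, and returns True; else False.
- bot.move_joints(angles): joint-space move.
- bot.move_gripper(opening, grip_force=None): finger opening in mm; grip_force is the grip in N (None keeps the last); returns when the fingers have stopped.
- bot.dwell(seconds).
- bot.ik(position, orientation): joint angles nearest the present ones, or None.
- bot.read_state(): the state.
- bot.read_camera(name): name is "scene" or "top" or "wrist"; returns a dict with "image" (420x560x3 uint8, blue, green, red), "depth" (420x560 float32, mm along the optical axis (not along the pixel's ray), 0 where there is no reading), "fovy" (degrees; the focal length in pixels is half the picture's height over the tangent of half this angle, whatever the lens; pixels are square), "cx", "cy" (the principal point, pixels), "eye" and "attitude" of the camera in the world; the wrist camera has in their place "mount" (4x4, takes a point from camera to tool coordinates, whose origin is the TCP and whose axes are the tool frame's). Camera axes: x right, y down, z forward; pixel columns grow to the right and rows downward; lengths in mm; the calibration is good to about 2 mm. The wrist camera is an equidistant fisheye: a pixel r from the principal point sees the ray r / f radians off the axis. A picture is of the moment at which its call begins: read the wrist's pose just before it.
A pose or a line that the arm cannot do raises bot.MotionError and nothing moves.
- bot.finish_job(): hands the job in, once; it reports no verdict.
The state is a dict: "clock": time; "joint_positions": joint angles; "qvel": joint speeds; "effort": joint torques, N m; "ee_pos": TCP position; "tool_rot": TCP orientation; "ft_force": force on the tool from outside, world axes, zero at the start; "moment": the same for the moment, N m; "grip_width": finger opening in mm.
Only numpy, scipy, OpenCV 4.12 (cv2) and the standard library are available. Lean on these libraries where they do the work, as an engineer would, in place of code of your own. Each camera call takes 0.05 s, during which the arm holds its last target. There are 200 camera calls.

TASK

Level the small white shelf, whose wheel end stands too low: lay the spirit level lengthwise along the dark strip on the shelf, press it down firmly so that it sits flat, and let go of it. Then grip the black foot wheel, push it down to engage it and turn it while pressing (clockwise raises that end) until the bubble stands between the two black marks, and finish like that, still gripping the wheel and keeping it pressed down so that the lock nut can be tightened. Leave the stapler, the sticky notes and the label carton where they are.

Things in the scene. Friction and masses are not known exactly. Their poses are not given: they have to be found in the camera images.
- level_center (a point): Centre (half-way up) of the loose spirit level: aluminium bar 142 mm long (y), 25 wide (x), 40 high (z), 0.30 kg, black rubber ends; starts upright on the worktop. In its top face a green vial window, 58 x 14 mm, with a white bubble 14 mm long and two black marks 10 mm either side of the middle. Grip it across its width.
- bubble (a joint): Position of the white bubble along the level's y axis, m; 0 = middle, within +-0.003 it is wholly between the marks. It floats to the high end: 0.37 m per rad of tilt (ends at +-0.021), so with the level on the shelf about 8.9 mm per rad of turn of the engaged wheel. It takes about 1 s to settle.
- shelf_strip (a point): Centre of the dark strip (50 x 170 mm, long along y) on top of the white shelf (128 x 320 x 12 mm, top about 70 mm above the worktop, at most 2.5 degrees off level). The point is on the top face; y points along the shelf to its hinged end, z out of the top. Hinge 158 mm to +y, foot with wheel 115 mm to -y. The shelf stays put on the worktop.
- wheel_grip (a point): Centre of the black knurled foot wheel, half-way up: diameter 45 mm, 26 mm high, upright axis. Unpressed it is 38 mm above the shelf's top (wheel from 25 to 51 mm above it); below it a collar 48 mm wide, ending 8 mm above the shelf. It moves down with the wheel but does not turn with it (axes as the shelf's). It rises with the shelf, 6.6 mm per rad of driven turn.
- wheel_press (a joint): Push of the wheel, m: 0 = up, stop 0.0105. Sprung: 2 N at first touch, 8 N at 0.006, about 20 N at the stop. Up, it spins freely, moving nothing. Pushed beyond 0.005 its pins catch the foot's dogs, after up to 0.5 rad of idle turn (it may ride on the dogs till then). Clockwise from above raises the wheel end, 0.024 rad per rad; 0.9 to 1.7 rad needed. Let up, the foot stays, the wheel springs up.
- wheel: The same black foot wheel, as the turning part (origin on its axis, 19 mm below the grip centre).
- level: The spirit level; origin at the centre of its underside, axes as level_center.
- stapler: Black desk stapler, 34 x 140 x 41 mm, bystander; origin under its centre.
- sticky_notes: Yellow pad of sticky notes, 75 x 74 x 12 mm, bystander; origin under its centre.
- label_box: Pale carton, 65 x 105 x 40 mm, bystander; origin under its centre.

How it is judged (in metres and radians):
On the way, in this order (a step that is already met when the one before it is completed fails the run):
1. the spirit level lies lengthwise on the strip and is pressed down on the shelf (x of level_center in the frame of shelf_strip between -0.025 and 0.025 m and y of level_center in the frame of shelf_strip between -0.03 and 0.03 m and z of level_center in the frame of shelf_strip between 0.016 and 0.027 m and angle between the y axis of level_center and the y axis of shelf_strip, either way round below 0.2 rad and angle between the z axis of level_center and the z axis of shelf_strip, either way round below 0.08 rad and contact force between level and shelf above 6 N), for 0.1 s.
2. the level is let go, and the wheel is gripped and pushed down (x of level_center in the frame of shelf_strip between -0.025 and 0.025 m and y of level_center in the frame of shelf_strip between -0.03 and 0.03 m and z of level_center in the frame of shelf_strip between 0.016 and 0.024 m and angle between the y axis of level_center and the y axis of shelf_strip, either way round below 0.2 rad and angle between the z axis of level_center and the z axis of shelf_strip, either way round below 0.03 rad and contact force between each of the arm, the fingers and level below 0.2 N and value of joint wheel_press above 0.005 m and contact force between the fingers and wheel above 3 N), for 0.2 s.
At the end, for the whole second after the job is handed in: The level lies flat and free on the shelf, centre within 25 mm across and 30 mm along of the strip's centre, within 0.2 rad of its direction; bubble within 3.5 mm of the middle, shelf within 0.012 rad of level; the fingers hold the wheel (over 3 N) pushed down more than 5 mm (all of step 2 and value of joint bubble between -0.0035 and 0.0035 m and angle between shelf_strip's own z axis and vertical below 0.012 rad and linear speed of level below 0.01 m/s); the arm keeps its last pose, push and grip.
It fails at once if the stapler is pushed away (more than 30 mm) (distance of stapler from where it was at the start of the episode above 0.03 m).
It fails at once if the pad of sticky notes is pushed away (more than 30 mm) (distance of sticky_notes from where it was at the start of the episode above 0.03 m).
It fails at once if the label carton is pushed away (more than 30 mm) (distance of label_box from where it was at the start of the episode above 0.03 m).
It also fails if it takes over 67 s, if anything falls off the work surface, if the arm or the gripper's body presses on something with over 40 N, if the wrist force passes 120 N, or if a joint passes its speed limit or range.

## Working session

There is one attempt and no reset: what is moved stays moved. The work goes in short steps, each a Python script; the robot and the scene stay as the last script left them, time stands still between calls to the robot, and variables do not carry over. Pictures are saved under pics/ and viewed, about 8 in all and at most 12, crops included, and the job is handed in when it is done.

```bash
ls; mkdir -p pics; python3 - <<'E'
from rig import bot
import cv2,numpy as np
for n in("top","scene"):
    c=bot.read_camera(n); cv2.imwrite(f"pics/{n}0.png",c["image"]); np.savez(f"{n}0.npz",**c)
    print(n,c["fovy"],c["cx"],c["cy"],c["eye"],c["attitude"])
s=bot.read_state();print(s["clock"],s["tool_rot"],s["ee_pos"],s["grip_width"],bot.tip_reach)
E
```

```text
pics
top 45.893166391134265 280.94631082213675 203.49036888047928 [-134.06438042 -190.96001263 1622.68579189] [-0.18106357  0.76714446 -0.59769389  0.14651749]
scene 51.53054275043179 286.67003259227334 211.34425635070724 [225.97515693 905.51947788 915.02787299] [ 0.08577856 -0.18399444  0.88505102 -0.41889471]
0.1 [ 0.58262899 -0.58216136  0.40132395 -0.40071273] [ 196.1370183  -513.63650196  249.74676047] 85.59584417653691 19.0
```

View pics/top0.png

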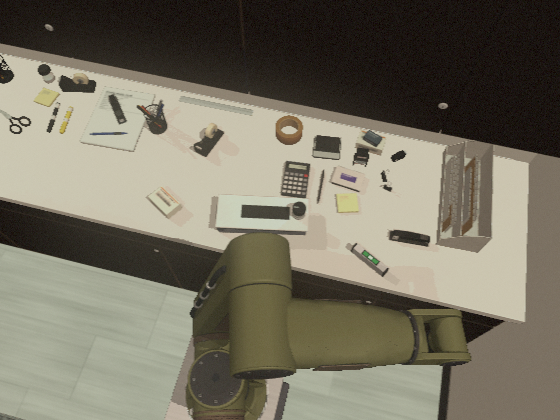

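View pics/scene0.png

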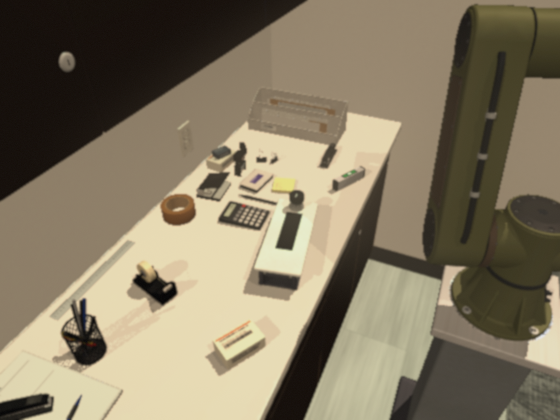

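Top view: shelf spans about (216–308, 195–233), strip centre is near (265,212), wheel near (299,208), level near (370,260) with its green window, stapler near (410,238). The scene view agrees.

```bash
cat > h.py <<'E'
import numpy as np,cv2
from scipy.spatial.transform import Rotation as R
def rot(q): return R.from_quat(np.roll(q,-1)).as_matrix()   # wxyz
def quat(yaw):
    """tool down (y=-z), jaw axis x at yaw in world"""
    x=np.array([np.cos(yaw),np.sin(yaw),0]);y=np.array([0,0,-1.]);
    return np.roll(R.from_matrix(np.c_[x,y,np.cross(x,y)]).as_quat(),1)
def cloud(c):
    h,w=c["depth"].shape; f=h/2/np.tan(np.radians(c["fovy"])/2)
    v,u=np.mgrid[:h,:w]; d=c["depth"]
    p=np.stack([(u-c["cx"])/f*d,(v-c["cy"])/f*d,d],-1)
    return p@rot(c["attitude"]).T+c["eye"]
def rect(P):
    (c,s,a)=cv2.minAreaRect(P[:,:2].astype(np.float32)); b=cv2.boxPoints((c,s,a))
    e=max((b[1]-b[0],b[2]-b[1]),key=np.linalg.norm)
    return np.round(c,1),np.round(s,1),np.round(np.arctan2(e[1],e[0]),4)
E
python3 - <<'E'
from h import *
from rig import bot
c={k:v for k,v in np.load("top0.npz").items()}
P=cloud(c);I=c["image"].astype(int);z=P[...,2]
def win(u0,u1,v0,v1):
    m=np.zeros(z.shape,bool);m[v0:v1,u0:u1]=1;return m&(c["depth"]>0)
print("table z",np.median(z[win(330,345,215,235)]),"shelf",np.median(z[win(220,235,205,220)]))
def comp(m):
    n,l,s,_=cv2.connectedComponentsWithStats(m.astype(np.uint8));return l==1+np.argmax(s[1:,4])
for n,m in dict(level=win(335,400,235,285)&(z>28)&(z<60),shelf=win(205,318,185,245)&(z>50)&(z<88),
  strip=win(235,291,200,224)&(I.sum(2)<200)&(z>50)&(z<80),wheel=win(285,312,195,220)&(z>100),stapler=win(380,435,225,250)&(z>22)).items():
    m=comp(m);Q=P[m];print(n,m.sum(),rect(Q),Q.mean(0).round(1),np.percentile(Q[:,2],[5,50,95]).round(1))
m=win(345,395,240,275)&(I[...,1]>I[...,2]+40)&(I[...,1]>I[...,0]+20);print("green",m.sum(),rect(P[m]),P[m].mean(0))
s=bot.read_state();print(rot(s["tool_rot"]).round(3))
E
```

```text
table z -0.22481246145912337 shelf 69.22461542258327
level 321 (array([ 523.9, -350.2]), array([139.9,  32.1]), np.float32(1.0396)) [ 522.4 -349.8   38.8] [31.4 39.1 45.3]
shelf 2902 (array([588.6,  47.7]), array([134.7, 322.5]), np.float32(-1.3587)) [582.9  51.7  65.6] [57.7 65.7 73.6]
strip 350 (array([592.5,  34. ]), array([ 48.4, 160.2]), np.float32(-1.3493)) [594.3  15.4  64.6] [58.8 64.4 70.7]
wheel 139 (array([614.9, -78.5]), array([45.8, 44.7]), np.float32(0.223)) [612.9 -78.4 111.7] [105.  112.  118.4]
stapler 281 (array([ 641.4, -478.8]), array([ 32.3, 130. ]), np.float32(-1.5426)) [ 641.2 -474.1   35.5] [25.  36.4 43.5]
green 42 (array([ 525.7, -352. ]), array([56.7, 14.5]), np.float32(1.1111)) [ 525.07961886 -353.04747653   40.23908571]
[[ 0.357 -0.     0.934]
 [-0.934  0.001  0.357]
 [-0.001 -1.     0.   ]]
```

```bash
python3 - <<'E'
from h import *
from rig import bot
for n,p in dict(level=[524.8,-351,200],lev_lo=[524.8,-351,25],place=[588,48,100],wheel=[614.9,-78.5,120],wlo=[614.9,-78.5,95]).items():
    for y in np.arange(-3,3.2,.4) if n[0]=='w' else ([-.48,2.66] if n[0]=='l' else [.213,.213-np.pi]):
        q=bot.ik(p,quat(y)); print(n,round(y,2),None if q is None else np.round(q,2))
bot.move_to([524.8,-351,200],quat(-.48))
s=bot.read_state();c=bot.read_camera("wrist");cv2.imwrite("pics/w1.png",c["image"]);np.savez("w1.npz",**c,pos=s["ee_pos"],rot=s["tool_rot"])
print(c["fovy"],c["cx"],c["cy"],c["mount"].round(3),s["ee_pos"],s["clock"])
E
```

```text
level -0.48 [-0.65  0.52  1.33 -0.    1.29 -0.17]
level 2.66 None
lev_lo -0.48 [-0.65  0.73  1.44 -0.    0.97 -0.17]
lev_lo 2.66 None
place 0.21 [ 0.02  0.55  1.54 -0.    1.05 -0.19]
place -2.93 None
wheel -3.0 None
wheel -2.6 [-0.19  0.58  1.44 -0.    1.12  2.41]
wheel -2.2 [-0.19  0.58  1.44  0.    1.12  2.01]
wheel -1.8 [-0.19  0.58  1.44 -0.    1.12  1.61]
wheel -1.4 [-0.19  0.58  1.44 -0.    1.12  1.21]
wheel -1.0 [-0.19  0.58  1.44 -0.    1.12  0.81]
wheel -0.6 [-0.19  0.58  1.44 -0.    1.12  0.41]
wheel -0.2 [-0.19  0.58  1.44 -0.    1.12  0.01]
wheel 0.2 [-0.19  0.58  1.44 -0.    1.12 -0.39]
wheel 0.6 [-0.19  0.58  1.44 -0.    1.12 -0.79]
wheel 1.0 [-0.19  0.58  1.44 -0.    1.12 -1.19]
wheel 1.4 [-0.19  0.58  1.44 -0.    1.12 -1.59]
wheel 1.8 [-0.19  0.58  1.44 -0.    1.12 -1.99]
wheel 2.2 [-0.19  0.58  1.44  0.    1.12 -2.39]
wheel 2.6 None
wheel 3.0 None
wlo -3.0 None
wlo -2.6 [-0.19  0.61  1.45 -0.    1.08  2.41]
wlo -2.2 [-0.19  0.61  1.45  0.    1.08  2.01]
wlo -1.8 [-0.19  0.61  1.45 -0.    1.08  1.61]
wlo -1.4 [-0.19  0.61  1.45 -0.    1.08  1.21]
wlo -1.0 [-0.19  0.61  1.45 -0.    1.08  0.81]
wlo -0.6 [-0.19  0.61  1.45 -0.    1.08  0.41]
wlo -0.2 [-0.19  0.61  1.45 -0.    1.08  0.01]
wlo 0.2 [-0.19  0.61  1.45 -0.    1.08 -0.39]
wlo 0.6 [-0.19  0.61  1.45 -0.    1.08 -0.79]
wlo 1.0 [-0.19  0.61  1.45 -0.    1.08 -1.19]
wlo 1.4 [-0.19  0.61  1.45 -0.    1.08 -1.59]
wlo 1.8 [-0.19  0.61  1.45 -0.    1.08 -1.99]
wlo 2.2 [-0.19  0.61  1.45  0.    1.08 -2.39]
wlo 2.6 None
wlo 3.0 None
65.70646984690485 282.59449170005337 206.9482909843284 [[ 1.00000e+00  1.00000e-03 -1.00000e-03  1.70000e-02]
 [ 1.00000e-03 -3.02000e-01  9.53000e-01 -1.23911e+02]
 [ 0.00000e+00 -9.53000e-01 -3.02000e-01  7.74590e+01]
 [ 0.00000e+00  0.00000e+00  0.00000e+00  1.00000e+00]] [ 524.07840721 -351.95116546  200.25393474] 1.4833
```

View pics/w1.png

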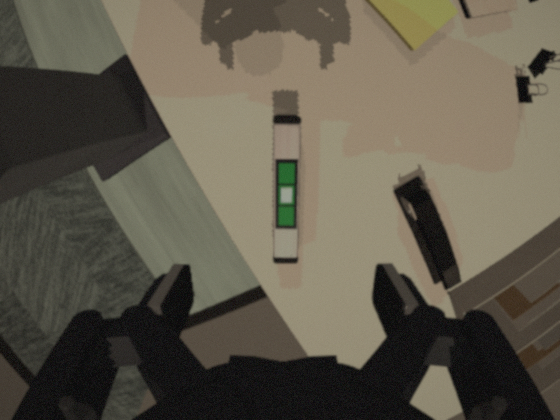

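```bash
cat >> h.py <<'E'
def wcloud(c,pos,q):
    h,w=c["depth"].shape; f=h/2/np.tan(np.radians(c["fovy"])/2)
    v,u=np.mgrid[:h,:w]; x=(u-c["cx"])/f; y=(v-c["cy"])/f; r=np.hypot(x,y)+1e-9
    t=np.tan(np.minimum(r,1.4))/r; d=c["depth"]
    p=np.stack([x*t*d,y*t*d,d],-1); M=c["mount"]
    return (p@M[:3,:3].T+M[:3,3])@rot(q).T+pos
def look(bot,name):
    s=bot.read_state();c=bot.read_camera("wrist");cv2.imwrite(f"pics/{name}.png",c["image"])
    return c,wcloud(c,s["ee_pos"],s["tool_rot"])
E
python3 - <<'E'
from h import *
c={k:v for k,v in np.load("w1.npz").items()}
P=wcloud(c,c["pos"],c["rot"]);I=c["image"].astype(int);z=P[...,2]
w=np.zeros(z.shape,bool);w[105:275,255:320]=1
m=w&(I[...,1]>I[...,2]+40)&(I[...,1]>I[...,0]+20);print("green",m.sum(),rect(P[m]),P[m].mean(0))
m=w&(z>34)&(z<50);print("level",m.sum(),rect(P[m]),P[m].mean(0)); print("table",np.median(z[130:200,340:380]))
E
```

```text
green 623 (array([ 538.2, -332. ]), array([106.5,  13.3]), np.float32(1.0862)) [ 527.25211941 -352.11769273   42.20061142]
level 3920 (array([ 526.6, -353.6]), array([141.6,  24.4]), np.float32(1.0788)) [ 528.66179491 -349.09305923   40.44476249]
table 0.26150944919467634
```

```bash
python3 - <<'E'
from h import *
from rig import bot
c={k:v for k,v in np.load("top0.npz").items()};P=cloud(c);z=P[...,2]
m=np.zeros(z.shape,bool);m[197:232,220:285]=1;m&=(z>55)&(z<85);Q=P[m]
u=np.array([np.cos(1.785),np.sin(1.785)]);s=(Q[:,:2]-[591,34])@u;t=(Q[:,:2]-[591,34])@[u[1],-u[0]]
A=np.c_[s,t,np.ones(len(s))];k=np.linalg.lstsq(A,Q[:,2],rcond=None)[0];print("slope along,across,z0",k,s.min(),s.max())
q=quat(1.079-np.pi/2)
bot.move_to([526.6,-353.6,110],q)
bot.servo_line([526.6,-353.6,27],speed=80)
print(bot.read_state()["ee_pos"],bot.read_state()["ft_force"])
bot.move_gripper(20,60)
st=bot.read_state();print(st["grip_width"],st["ft_force"])
bot.servo_line([526.6,-353.6,150],speed=120)
bot.dwell(.3);st=bot.read_state();print(st["grip_width"],st["ft_force"],st["clock"])
# above shelf
bot.move_to([588.5,46,170],quat(1.785-np.pi/2))
c,P=look(bot,"w2");st=bot.read_state();print(st["ee_pos"],st["ft_force"],st["clock"])
np.savez("w2.npz",**c,P=P)
E
```

```text
slope along,across,z0 [3.01829607e-02 6.64657102e-04 6.50403454e+01] -67.810064919895 161.06251239891367
[ 526.86818551 -353.78202956   27.61830521] [ 0.22107673 -0.38445769  0.86431334]
22.883412186779235 [ 0.7893499  -0.35728371  3.58963582]
23.039026873320775 [ 0.44474254 -0.96023147 -2.25367227] 5.2333
[588.65095206  44.86205929 169.91200911] [ 0.45553568  1.40179523 -2.55409238] 6.7833
```

View pics/w2.png

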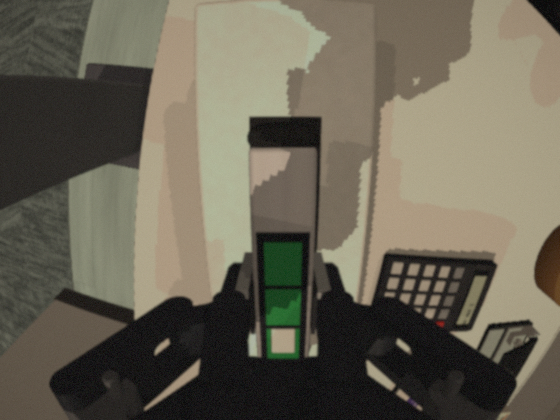

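```bash
python3 - <<'E'
from h import *
from rig import bot
ya=1.785-np.pi/2
x=np.array([np.cos(ya),np.sin(ya),0])
q=np.roll((R.from_rotvec(.03*x)*R.from_quat(np.roll(quat(ya),-1))).as_quat(),1)
bot.servo_line([588.5,46,105],q,speed=80); bot.dwell(.2)
print(bot.read_state()["ee_pos"],bot.read_state()["ft_force"])
print(bot.servo_line([588.5,46,84],q,speed=15,until_force=15))
s=bot.read_state();print(s["ee_pos"],s["ft_force"],s["moment"])
p=s["ee_pos"]
if s["ft_force"][2]<14: bot.servo_line([588.5,46,p[2]-1.5],q,speed=15)
bot.dwell(.5);s=bot.read_state();print(s["ee_pos"],s["ft_force"],s["clock"])
E
```

```text
[588.68620726  46.056177   105.47978486] [ 0.25450337 -0.21951059 -3.01699797]
True
[588.49953629  46.0157823   92.95976042] [-2.25496102 -0.65133315  5.64950099] [-0.05036663  0.3122068   0.01994091]
[588.52277521  46.02300601  92.90893937] [-9.96772698 -1.20420482 15.76268414] 9.55
```

```bash
python3 - <<'E'
from h import *
from rig import bot
ya=1.785-np.pi/2
bot.move_gripper(60);
p=bot.read_state()["ee_pos"];bot.servo_line([p[0],p[1],200],speed=120)
u=np.array([np.cos(1.785),np.sin(1.785)])
bot.move_to([614.9,-78.5,220],quat(ya)); bot.dwell(.3)
c,P=look(bot,"w3");s=bot.read_state();print(s["ee_pos"],s["ft_force"],s["clock"]);np.savez("w3.npz",**c,P=P)
z=P[...,2];I=c["image"].astype(int)
d=np.hypot(P[...,0]-614.9,P[...,1]+78.5)
m=(d<40)&(z>100)&(z<125);print("wheel",m.sum(),rect(P[m]),P[m].mean(0),np.percentile(z[m],[10,50,90]))
m=(np.hypot(P[...,0]-588,P[...,1]-46)<85)&(z>93)&(z<118);print("level",m.sum(),rect(P[m]),P[m].mean(0))
print(c["depth"][::60,::80].round())
E
```

```text
[614.88341057 -77.87004047 219.97343077] [-0.79131931  0.41864321 -0.4193031 ] 11.9833
wheel 2848 (array([617.1, -81. ]), array([46.9, 46.7]), np.float32(1.0126)) [616.65229783 -78.76652715 112.25088715] [110.20430001 112.83676076 113.87077831]
level 4546 (array([592.6,  27.2]), array([ 24.5, 103.9]), np.float32(-1.355)) [592.90037997  26.55575892 105.79098796]
[[ 276.  992. 1017.  236.  235.  289.  283.]
 [ 357.  596.  310.  251.  252.  310.  306.]
 [ 403.  675.  331.  270.  270.  330.  327.]
 [1226. 1227.  351.  288.  288.  339.  331.]
 [1327. 1322.  373.  373.  372.  372.  373.]
 [1447. 1149.  400.  398.  387.  109.  404.]
 [ 708.   74.  435.   85.   84.  432.   76.]]
```

View pics/w3.png

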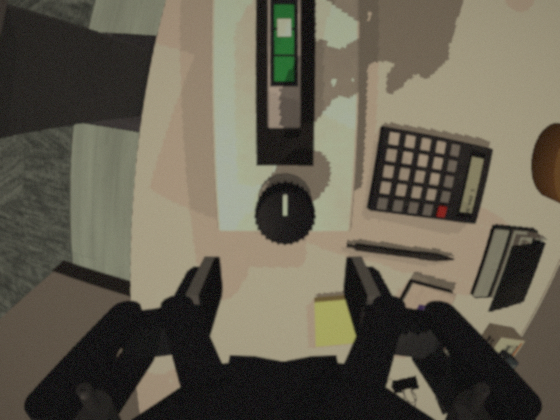

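Level lies along the strip, near end about 56 mm from the wheel axis, with the bubble at (284,28), toward the hinge. The wheel is at (285,212). I'll start the wheel grip at yaw 1.7, so the turn ends with the wrist camera over the vial.

```bash
python3 - <<'E'
from h import *
from rig import bot
P=np.load("w3.npz")["P"];z=P[...,2];d=np.hypot(P[...,0]-616,P[...,1]+80)
Q=P[(d<26)&(z>109.5)&(z<117)];(cc,r)=cv2.minEnclosingCircle(Q[:,:2].astype(np.float32));print(cc,r,rect(Q),Q.mean(0))
c=np.array([Q[:,0].mean(),Q[:,1].mean()])
c=np.mean([cc,rect(Q)[0]],0)
y=1.7
bot.move_gripper(58)
bot.move_to([c[0],c[1],170],quat(y));
hit=bot.servo_line([c[0],c[1],102],speed=50,until_force=10);s=bot.read_state();print(hit,s["ee_pos"],s["ft_force"])
if not hit:
    bot.move_gripper(35,80);bot.dwell(.3);s=bot.read_state();print(s["grip_width"],s["ee_pos"],s["ft_force"],s["moment"],s["clock"])
E
```

```text
(617.197265625, -81.1296615600586) 23.631301879882812 (array([617.2, -80.7]), array([45.9, 46.2]), np.float32(-0.0557)) [616.85197812 -79.7246011  112.82693789]
False [617.34159203 -80.95157724 102.34418304] [-0.35712255  0.23882287 -0.57301558]
43.09041049807895 [617.38288344 -81.32511146 102.275813  ] [ 0.62365464 -5.90393955  1.83979887] [-0.5388098  -0.08188729 -0.04079917] 15.6167
```

```bash
cat > t.py <<'E'
from h import *
from rig import bot
C=np.array([617.2,-81.4])
def fz(): 
    return np.mean([bot.read_state()["ft_force"][2] for _ in range(3)])
def go(z,y,sp=20): bot.servo_line([*C,z],quat(y),speed=sp)
def bubble(name=None):
    s=bot.read_state();c=bot.read_camera("wrist");P=wcloud(c,s["ee_pos"],s["tool_rot"])
    if name: cv2.imwrite(f"pics/{name}.png",c["image"])
    return c,P
E
python3 - <<'E'
from t import *
z=102
for k in range(6):
    z-=[3,2,1.5,1,1,1][k]; go(z,1.7); bot.dwell(.25); s=bot.read_state();f=s["ft_force"];print(z,s["ee_pos"].round(2),f.round(1),s["moment"].round(2),s["clock"])
    if f[2]>13: break
E
```

```text
99 [617.4  -81.33  99.59] [-2.  -3.5  8.1] [ 0.1   0.43 -0.03] 16.1667
97 [617.46 -81.28  98.03] [-4.6 -1.  12.7] [ 0.22  0.8  -0.  ] 16.6667
95.5 [617.47 -81.26  96.89] [-5.7 -0.8 15.2] [ 0.31  1.1  -0.  ] 17.1667
```

```bash
python3 - <<'E'
from t import *
z=95.5
for k in range(3):
    z-=1; go(z,1.7); bot.dwell(.25); s=bot.read_state();f=s["ft_force"];print(z,s["ee_pos"].round(2),f.round(1),s["moment"].round(2),s["grip_width"],s["clock"])
    if f[2]>22: break
c,P=bubble("w4")
E
```

```text
94.5 [617.5  -81.27  96.15] [-7.8 -0.3 17.9] [ 0.35  1.3  -0.03] 43.202043630362745 17.6667
93.5 [617.52 -81.25  95.38] [-8.7 -0.  20.7] [0.41 1.57 0.03] 43.102518846578626 18.1667
92.5 [617.55 -81.24  94.63] [-9.2  0.2 22.6] [0.48 1.68 0.02] 42.979227372566726 18.6667
```

View pics/w4.png

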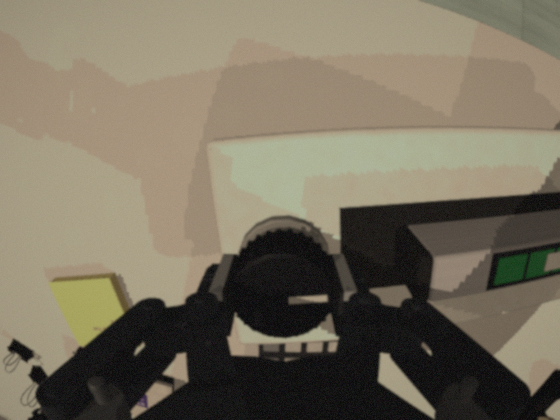

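```bash
python3 - <<'E'
from t import *
z=92.5;y=1.7
for k in range(7):
    y-=.1; go(z,y); bot.dwell(.15); s=bot.read_state();f=s["ft_force"];print(round(y,2),round(z,2),s["ee_pos"].round(2),f.round(1),s["moment"].round(2),s["clock"])
    if f[2]>24: z+=(f[2]-23)/2.3
c,P=bubble("w5")
E
```

```text
1.6 92.5 [617.57 -81.25  94.62] [-9.  -0.3 22.9] [ 0.44  1.67 -0.02] 19.1167
1.5 92.5 [617.48 -81.26  93.97] [-5.8 -0.7 16.1] [ 0.29  1.12 -0.07] 19.5167
1.4 92.5 [617.5  -81.28  93.95] [-6.5  0.3 16.8] [ 0.23  1.14 -0.04] 19.9167
1.3 92.5 [617.48 -81.3   93.94] [-6.4 -1.2 16.6] [0.2  1.09 0.11] 20.3167
1.2 92.5 [617.45 -81.28  94.07] [-7.8 -1.3 17.3] [0.16 1.33 0.17] 20.7167
1.1 92.5 [617.45 -81.23  94.21] [-9.8  0.5 19. ] [0.24 1.54 0.15] 21.1167
1.0 92.5 [617.41 -81.17  94.46] [-10.    0.9  21.6] [0.27 1.89 0.25] 21.5167
```

View pics/w5.png

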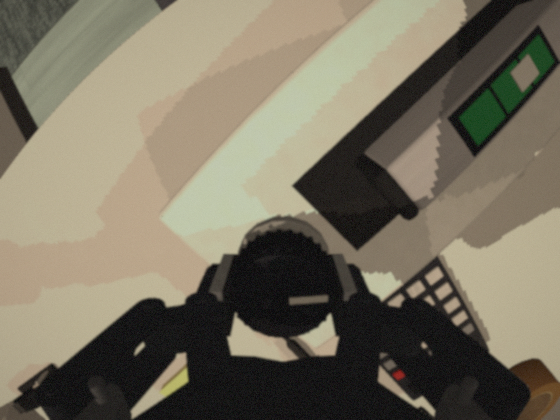

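```bash
cat >> t.py <<'E'
U=np.array([np.cos(1.785),np.sin(1.785)])
def meas(name=None):
    c,P=bubble(name);I=c["image"].astype(int)
    near=(np.hypot(P[...,0]-588.5,P[...,1]-46)<50)&(P[...,2]>90)
    g=near&(I[...,1]>I[...,2]*1.6+15)&(I[...,1]>I[...,0]*1.3)
    if g.sum()<100: return None
    S=(P[...,:2]-[588.5,46])@U; T=(P[...,:2]-[588.5,46])@[U[1],-U[0]]
    lo,hi=np.percentile(S[g],[.5,99.5]); t=np.percentile(T[g],[2,98])
    w=near&(S>lo)&(S<hi)&(T>t[0]+2)&(T<t[1]-2)&(I[...,2]>.75*I[...,1])&(I[...,1]>70)
    return dict(len=round(hi-lo,1),wid=np.round(t[1]-t[0],1),n=(g.sum(),w.sum()),bub=round(np.median(S[w])-(lo+hi)/2,2),bl=np.round(np.ptp(np.percentile(S[w],[2,98])),1))
E
python3 - <<'E'
from t import *
print(meas())
z=92.7;y=1.0
for k in range(7):
    y-=.1; go(z,y); bot.dwell(.15); s=bot.read_state();f=s["ft_force"];print(round(y,2),round(z,2),s["ee_pos"].round(2),f.round(1),s["moment"].round(2),s["clock"],meas())
    if f[2]>21: z+=(f[2]-20)/2
bot.dwell(1);print(meas("w6"),bot.read_state()["ft_force"])
E
```

```text
{'len': np.float64(57.7), 'wid': np.float64(13.6), 'n': (np.int64(2606), np.int64(586)), 'bub': np.float64(9.12), 'bl': np.float64(14.7)}
0.9 92.7 [617.41 -81.15  95.05] [-12.    1.6  25.5] [0.32 2.26 0.19] 22.0167 {'len': np.float64(57.7), 'wid': np.float64(13.6), 'n': (np.int64(2867), np.int64(652)), 'bub': np.float64(8.0), 'bl': np.float64(14.5)}
0.8 95.45 [617.25 -81.07  96.84] [-8.5  0.7 16.9] [0.13 1.54 0.23] 22.5 {'len': np.float64(56.1), 'wid': np.float64(13.7), 'n': (np.int64(2784), np.int64(699)), 'bub': np.float64(8.35), 'bl': np.float64(14.2)}
0.7 95.45 [617.26 -81.    97.  ] [-8.3  2.  19.9] [0.25 1.8  0.17] 22.95 {'len': np.float64(40.1), 'wid': np.float64(13.5), 'n': (np.int64(2412), np.int64(461)), 'bub': np.float64(12.57), 'bl': np.float64(10.5)}
0.6 95.45 [617.19 -80.92  97.14] [-11.4   2.2  21.6] [0.28 2.03 0.19] 23.4 {'len': np.float64(30.3), 'wid': np.float64(13.4), 'n': (np.int64(2379), np.int64(44)), 'bub': np.float64(13.37), 'bl': np.float64(2.4)}
  return _methods._mean(a, axis=axis, dtype=dtype,
  ret = ret.dtype.type(ret / rcount)
Traceback (most recent call last):
  File "t.py", line 20, in meas
    return dict(len=round(hi-lo,1),wid=np.round(t[1]-t[0],1),n=(g.sum(),w.sum()),bub=round(np.median(S[w])-(lo+hi)/2,2),bl=np.round(np.ptp(np.percentile(S[w],[2,98])),1))
                                                                                                                                           ~~~~~~~~~~~~~^^^^^^^^^^^^^
IndexError: index -1 is out of bounds for axis 0 with size 0
```

```bash
cat >> t.py <<'E'
def slope():
    c,P=bubble();D=P-[588.5,46,0];S=D[...,:2]@U;T=D[...,:2]@[U[1],-U[0]]
    v,u=np.mgrid[:420,:560];ok=(c["depth"]>0)&(c["depth"]<600)
    m=ok&(P[...,2]>58)&(P[...,2]<82)&(abs(T)<56)&(abs(T)>18)&(S>-165)&(S<140)
    def fit(m):
        A=np.c_[S[m],T[m],np.ones(m.sum())];z=P[...,2][m];k=np.linalg.lstsq(A,z,rcond=None)[0]
        r=abs(z-A@k)<3;return np.linalg.lstsq(A[r],z[r],rcond=None)[0].round(4),r.sum(),np.ptp(S[m]).round()
    w=ok&(abs(P[...,2])<8)&(abs(S)<250)&(T>60)&(T<300)
    return fit(m),fit(w)
def topm():
    out=[]
    for i in range(4):
        c=bot.read_camera("top");P=cloud(c);out.append(c["image"].astype(float))
    return c,P,np.mean(out,0)
E
python3 - <<'E'
from t import *
print(bot.read_state()["ee_pos"],bot.read_state()["ft_force"]);print(slope())
z=96.2;y=.5
for k in range(3):
    y-=.1; go(z,y); bot.dwell(.2); s=bot.read_state();f=s["ft_force"];print(round(y,2),round(z,2),s["ee_pos"].round(2),f.round(1),s["moment"].round(2),s["clock"])
    if f[2]>21: z+=(f[2]-20)/2
bot.dwell(.8);print(z,slope(),slope())
c,P,I=topm();s=bot.read_camera("scene")["image"];np.savez("top1.npz",I=I,P=P)
a=cv2.resize(I[190:235,225:310].astype(np.uint8),None,fx=8,fy=8,interpolation=cv2.INTER_CUBIC)[:300]
b=cv2.resize(s[190:250,250:335],None,fx=8,fy=5,interpolation=cv2.INTER_CUBIC)
c,P=bubble("w6");w=cv2.resize(c["image"][:150],(680,182))[:,:680]
cv2.imwrite("pics/m1.png",np.vstack([a[:,:680],w,b[:,:680]])[:780]);print(bot.read_state()["clock"])
E
```

```text
[617.11789443 -80.8512647   97.84763085] [-11.7599874    2.55835675  19.54420321]
((array([ 1.250e-02, -7.000e-04,  6.868e+01]), np.int64(38996), np.float64(199.0)), (array([ 2.000e-04, -9.000e-04,  3.743e-01]), np.int64(25889), np.float64(385.0)))
0.4 96.2 [617.12 -80.78  98.31] [-12.4   3.2  25.4] [0.55 2.64 0.24] 24.4
0.3 98.9 [617.02 -80.64 100.12] [-10.3   3.7  17.4] [0.5  1.92 0.2 ] 24.8833
0.2 98.9 [616.99 -80.54 100.27] [-10.7   4.9  18.3] [0.71 2.16 0.18] 25.3333
98.90442630236441 ((array([ 5.40000e-03, -6.00000e-04,  6.97648e+01]), np.int64(39333), np.float64(162.0)), (array([ 2.000e-04, -7.000e-04,  3.824e-01]), np.int64(31423), np.float64(321.0))) ((array([ 5.3000e-03, -7.0000e-04,  6.9735e+01]), np.int64(39347), np.float64(162.0)), (array([ 3.000e-04, -8.000e-04,  3.698e-01]), np.int64(31415), np.float64(321.0)))
26.5333
```

View pics/m1.png

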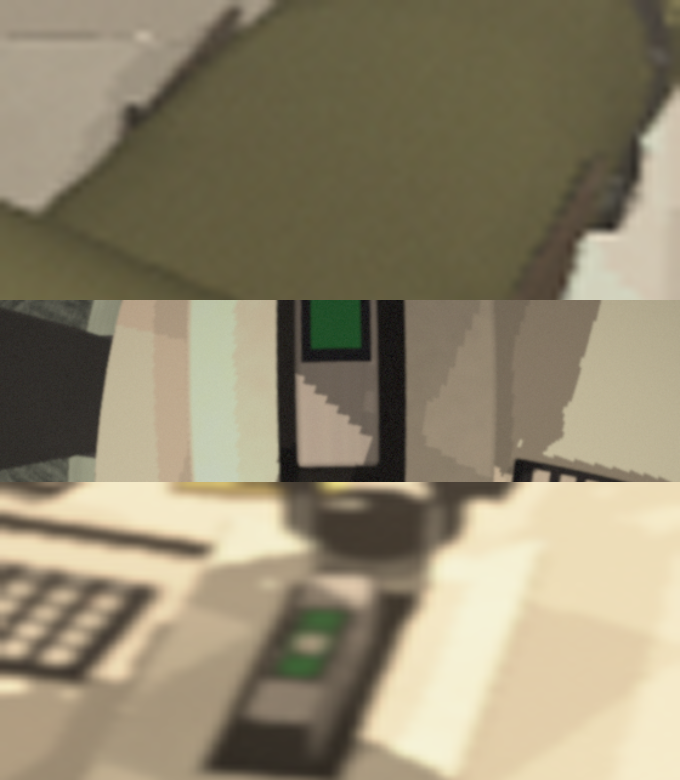

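Scene crop shows the bubble (310,642) just hinge-side of the middle of the window. The wrist crop shows only the vial's near end, and the arm blocks the top camera. The shelf slope falls 0.024 per rad as specified, leaving about 0.2 rad.

```bash
cat >> t.py <<'E'
def scen(n=6):
    """bubble offset along the shelf from the scene camera, sub-pixel"""
    cs=[bot.read_camera("scene") for _ in range(n)];c=cs[0];I=np.mean([k["image"].astype(float) for k in cs],0)
    f=210/np.tan(np.radians(c["fovy"])/2);A=rot(c["attitude"])
    s=np.arange(-45,45.1,.5); best=None
    def samp(s,t,z=110.5):
        p=np.c_[588.5+U[0]*s+U[1]*t,46+U[1]*s-U[0]*t,np.full(len(s),z)]
        q=(p-c["eye"])@A; uv=(q[:,:2]/q[:,2:]*f+[c["cx"],c["cy"]]).astype(np.float32)
        return cv2.remap(I.astype(np.float32),uv[:,0].reshape(1,-1),uv[:,1].reshape(1,-1),cv2.INTER_CUBIC)[0]
    G=lambda t:(lambda p:p[:,1]-p[:,2])(samp(s,t))
    ts=np.arange(-8,8.1,1);t0=ts[np.argmax([G(t).clip(0).sum() for t in ts])]
    g=np.mean([G(t0+d) for d in(-2,-1,0,1,2)],0)
    return s,g,t0
def wheelz():
    c,P=bubble();m=(np.hypot(P[...,0]-617.2,P[...,1]+81)<12)&(P[...,2]>85)&(P[...,2]<125)
    return np.median(P[...,2][m]),m.sum()
E
python3 - <<'E'
from t import *
z=98.9;y=.2
for k in range(2):
    y-=.1; z+=.5; go(z,y); bot.dwell(.2); s=bot.read_state();f=s["ft_force"];print(round(y,2),round(z,2),s["ee_pos"].round(2),f.round(1),s["moment"].round(2),s["clock"])
bot.dwell(1.2);print(slope(),slope(),wheelz(),bot.read_state()["grip_width"])
s,g,t0=scen();print(t0);print(np.c_[s,g][::4].round(0).astype(int).tolist())
im=bot.read_camera("scene")["image"];cv2.imwrite("pics/m2.png",cv2.resize(im[200:245,265:315],None,fx=12,fy=12,interpolation=cv2.INTER_CUBIC));print(bot.read_state()["clock"])
E
```

```text
0.1 99.4 [616.92 -80.44 100.73] [-10.8   4.7  18.9] [0.8  2.18 0.18] 26.9833
0.0 99.9 [616.9  -80.28 101.27] [-10.4   7.   20. ] [0.93 2.25 0.2 ] 27.4333
((array([ 6.00000e-04, -4.00000e-04,  7.04322e+01]), np.int64(38897), np.float64(191.0)), (array([ 0.0004, -0.0009,  0.3969]), np.int64(32584), np.float64(268.0))) ((array([ 7.0000e-04, -4.0000e-04,  7.0425e+01]), np.int64(38935), np.float64(191.0)), (array([ 0.0004, -0.001 ,  0.3776]), np.int64(32596), np.float64(267.0))) (np.float64(111.0773013938395), np.int64(2086)) 42.67720608303826
2.0
[[-45, -18], [-43, -17], [-41, -16], [-39, -14], [-37, -12], [-35, -7], [-33, -2], [-31, 7], [-29, 17], [-27, 25], [-25, 32], [-23, 33], [-21, 32], [-19, 29], [-17, 23], [-15, 16], [-13, 8], [-11, 2], [-9, -2], [-7, -6], [-5, -9], [-3, -10], [-1, -10], [1, -7], [3, -5], [5, 1], [7, 7], [9, 14], [11, 22], [13, 29], [15, 34], [17, 35], [19, 37], [21, 36], [23, 33], [25, 28], [27, 17], [29, 7], [31, -4], [33, -10], [35, -13], [37, -15], [39, -15], [41, -15], [43, -15], [45, -15]]
29.1333
```

View pics/m2.png

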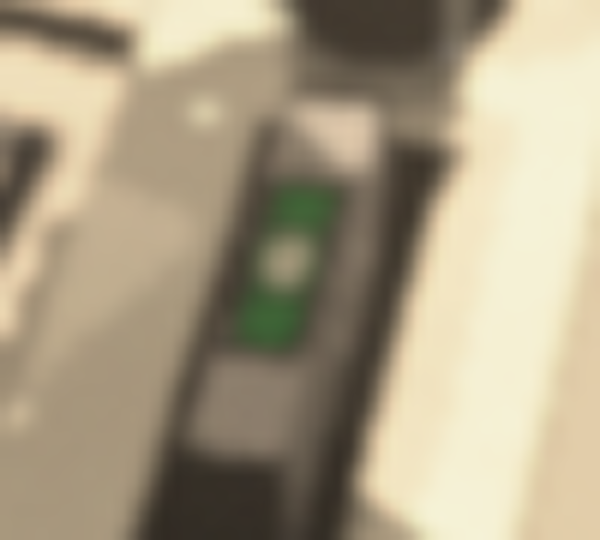

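The scene profile puts the bubble about 1.7 mm to the wheel side. The shelf slope puts it about 0.1 mm off the middle. Both are inside ±3.5 mm. The wheel top is about 10 mm below its unpressed height, so I'm handing in.

```bash
python3 - <<'E'
from rig import bot
s=bot.read_state();print(s["ft_force"].round(1),s["grip_width"],s["clock"]);bot.finish_job()
E
```

```text
[-11.3   6.1  19.4] 42.871544268264465 29.1333
the job is handed in; nothing more can be done
```

I handed the job in at 29.1 s of the 67 s allowed, still gripping the wheel and pressing it down; no verdict is reported.

**What I did:**
- I laid the spirit level on the strip, about 12 mm toward the hinge end, and pressed it down; the tool read about 16 N upward. Then I let it go.
- I gripped the wheel, pushed it down and turned it 1.7 rad clockwise. It rode on the dogs at first, dropped in after 0.1–0.2 rad, and drove from about 0.4 rad on.

**Last checks:**
- **Shelf tilt:** the wrist camera's depth shows the shelf about 0.0003 rad from the worktop's slope (limit 0.012).
- **Bubble:** my two estimates disagree, though both are within ±3.5 mm. The shelf slope puts it about 0.1 mm off the middle; the scene camera, at low resolution, shows about 1.7 mm toward the wheel end. The wrist camera could not see the bubble in the final pose.
- **Wheel:** it is held with an 80 N grip setting and about 19 N of push. Its top stands about 10 mm below the unpressed height.
- **Bystanders:** I did not measure the stapler, sticky notes and carton again at the end. The arm's path stayed clear of them.

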